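# Clamp the fallen tin back into its rack

### The arm

A 6-joint arm with a two-finger parallel gripper is mounted at the origin on the work surface. World frame = base frame: x ahead of the robot, y to its left, z up, the work surface at z = 0. Lengths are in m, angles in rad, forces in N, time in s.
With the tool pointing down it reaches from about 0.35 to 0.85 m from the base axis. Payload 8.1 kg.
Tool frame: the origin (TCP) lies on the centre line of the jaws, within the pads' length; the fingertips stand robot.tips_ahead ahead of it and the grasp point (between the pads) lies 8 mm behind it (robot.tips_ahead is the distance from the TCP to the fingertips, in m); z points along the fingers, y is the direction in which the jaws open and shut (so a half turn about z gives the same grasp; the last joint's range is limited). The gripper opens to 93 mm and grips with 3 to 60 N. Pads are 15 mm wide; open, the fingers measure 128 mm over their backs; the gripper's body (75 mm by 188 mm) begins 65 mm behind the grasp point.
Start: joints at [1.233, 0.13, 1.488, -0, 1.523, -0.085], TCP at [0.15, 0.581, 0.23] pointing down, gripper open.
Joint ranges: [-2.96, 2.96], [-0.89, 2.26], [0.02, 2.5], [-1.34, 4.48], [0, 2.73], [-2.66, 2.66]. Speed limits (rad/s): [2.39, 2.39, 2.79, 3.14, 3.14, 3.14].

### API

Orientations are given as a rotation vector (axis times angle).
In Python, from plant import monitor, eyes, job, robot gives the robot as it stands.
- The arm moves only by the tool servo_tool, never from a script. Its argument "plan" is a list that holds one entry, the list of rows, each a list of 7 numbers: the closure, from -1 (fully open) to 1 (shut), so that 0 is half open, then the shift along the world's x, y, z in mm, then the turn, a rotation vector about the world's x, y, z in rad. In form: [[[hand, dx, dy, dz, ax, ay, az], ...]]. A call has 1 to 12 rows; each row shifts and turns the commanded pose from where the row before left it; what a row does not reach is not made up. A row lasts 1/10 s, in which the tool goes at most 50 mm and 8.59 degrees, less where a joint would pass 70% of its speed; a pose out of reach is approached as far as the arm can. A call with a gripper value outside its range is refused whole. The fingers move at their own pace and stop on an object; "force" is the grip in N (left out, the last holds). Time passes only in rows, so rows that do not move let the fingers close. It gives the time, the measured TCP pose, the force and the opening at its end, in the units of the state.
- monitor.read_state(): the state, without advancing time (a new reading comes with each control period).
- eyes.read_camera(name): name is "scene" or "top" or "wrist"; returns the picture (480x640x3 uint8, red, green, blue); there is no depth.
- eyes.camera_info(name): a dict with "mtx" (3x3 intrinsics, pixels), "R" (3x3) and "t" (3): a world point X has camera coordinates R X + t. Camera axes: x right, y down, z forward; pixel columns grow to the right and rows downward; lengths in m; the calibration is good to about 2 mm. The wrist camera is an equidistant fisheye: a pixel r from the principal point sees the ray r / f radians off the axis. A picture is of the moment at which its call begins: read the wrist's pose just before it. camera_info takes no time and is no camera call; for the wrist camera it gives the pose at the moment of the call.
- job.close_job(): hands the job in, once; it reports no verdict.
The state is a dict: "t": time; "q": joint angles; "dq": joint speeds; "joint_torque": joint torques, N m; "tool_pos": TCP position; "orientation": TCP orientation; "force": force on the tool from outside, world axes, zero at the start; "wrist_torque": the same for the moment, N m; "opening": finger opening in m.
Only numpy, scipy, OpenCV 4.12 (cv2) and the standard library are available. Lean on these libraries where they do the work, as an engineer would, in place of code of your own. Each camera call takes 0.05 s, during which the arm holds its last target. There are 200 camera calls.

### The job

First swing the rack's hold-down lever fully up, to upright or past it. Then stand the tipped square tin upright on the bare bench and let go of it, take it afresh by its neck from above, and set it down upright in the empty middle place of the rack, squared up between its two neighbours; let go, and swing the lever fully down again over all three tins. Do not tip the other two tins, and leave the cup, the roll of tape, the jar, the brush and the carton where they are.

Things in the scene. Friction and masses are not known exactly. Their poses are not given: they have to be found in the camera images.
- rack: Rack fixed to the bench: grey base 75 (x) x 236 (y) x 15 mm with a lane along y for three tins at y -58, 0, +58 mm, no dividers. Origin: centre of underside; front is -x. Lane floor at z 15; 51 mm wide between front lip (top z 33) and back plate (top z 70), each 6 mm thick. Hinge post at y +100 (12 mm thick, x -32 to -2, top z 130); rest post at y -94 (10 mm, x -28 to -10, top z 112).
- bay (a point): Centre of the lane floor in the empty middle place of the rack (where the middle of the tin's underside belongs); axes as the rack's.
- clamp (a joint): Hold-down lever of the rack, rad. 0 = shut: steel bar 8 mm wide, 10 mm high, lying level along the rack's y at z 117, x -21 (centre), passing 2 mm over the tins' shoulders in front of their necks. Grows as its -y end swings up about the hinge (along rack x, at y +100, z 117); 1.57 upright, 1.75 stop; fully up is above 1.45. Stiff (0.5 N m friction); stays where left.
- clamp_handle (a point): Middle of the lever's grip: a black round bar, 14 mm in diameter and 75 mm long, parallel to the rack's x axis, pointing to the front (-x) from the free end of the lever. The point is 205 mm from the hinge line, at rack x = -65; the round grip runs from x = -92 to the lever.
- clamp_hinge (a point): Point on the lever's hinge line in the plane in which clamp_handle swings (rack x -65, y +100, z 117); fixed to the rack, axes as the rack's.
- tin_tipped: The tipped tin, lying on one of its flat sides on the bench to the robot's right. Square metal tin 46 x 46 mm, 95 mm high to its flat shoulder, with a round black neck 24 mm in diameter on top, whole height 130 mm; about 0.2 to 0.42 kg. Origin: centre of its underside; z runs along it to the neck, x and y square to its sides.
- tin_left: Identical tin standing in the rack's +y place (origin: centre of underside, z up).
- tin_right: Identical tin standing in the rack's -y place (origin: centre of underside, z up).
- cup: Bystander: white paper cup, 76 mm across, 95 mm high; origin under its centre.
- tape: Bystander: roll of tape lying flat, 70 mm across, 40 mm high; origin under its centre.
- jar: Bystander: amber jar, 70 mm across, 100 mm high; origin under its centre.
- brush: Bystander: brush lying on the bench, 170 mm long along its x axis, about 30 mm high.
- carton: Bystander: closed cardboard carton 100 x 70 x 60 mm high; origin under its centre.
Mind the look-alikes: they are no part of the job. What is shaped like the tin_tipped but pink is not meant. Leave any blue look-alike of the tin_left alone.

How it is judged:
By the outcome, as a careful person would: the job done as asked, in the order asked, and still so for the second after the job is handed in, with the robot touching nothing.
It also fails if it takes over 72 s, if anything falls off the work surface, if the arm or the gripper's body presses on something with over 40 N, if the wrist force passes 120 N, or if a joint passes its speed limit or range.

## Working session

There is one attempt and no reset: what is moved stays moved. The work goes in short steps, Python scripts to look and compute and a tool call to move; the robot and the scene stay as the last step left them, time stands still between calls to the robot, and variables do not carry over. Pictures are saved under pics/ and viewed, about 8 in all and at most 12, crops included, and the job is handed in when it is done.

Besides the shell and the picture viewer there is one more tool, called after "Emit:" as name(argument=value, ...), one argument or row to a line, values as JSON. servo_tool: Moves the arm, as the interface text tells. Its arguments: {"type":"object","properties":{"plan":{"type":"array"},"force":{"type":"number"}},"required":["plan"]}

```bash
mkdir -p pics; ls; python3 - <<'E'
from plant import monitor, eyes, job, robot
import cv2,numpy as np
s=monitor.read_state();print(s, robot.tips_ahead)
for n in ("scene","top"):
    im=eyes.read_camera(n);cv2.imwrite(f"pics/{n}0.png",im[:,:,::-1]);np.save(f"pics/{n}0.npy",im)
    i=eyes.camera_info(n);print(n,i, -i["R"].T@i["t"])
E
```

```text
pics
{'t': 0.0, 'q': array([ 1.23256025e+00,  1.31167489e-01,  1.48927334e+00, -4.83151759e-05,
        1.52301991e+00, -8.54110685e-02]), 'dq': array([ 1.46838952e-03,  1.08739829e-03, -7.90178865e-04,  2.82577776e-03,
        4.16228543e-05, -1.20154102e-03]), 'joint_torque': array([-8.71763461e-07, -5.59813285e+01, -4.91774011e+01,  7.68032460e-02,
        3.52763711e-02, -1.29236601e-04]), 'tool_pos': array([0.14989993, 0.58039606, 0.22858694]), 'orientation': array([-3.96032331e-01, -3.11618088e+00,  2.88440668e-03]), 'force': array([-0.2216045 , -0.11644741, -0.66504033]), 'wrist_torque': array([-0.00884278,  0.06524311, -0.04023493]), 'opening': 0.09289163355219363} 0.011
scene {'mtx': array([[591.03450686,   0.        , 330.32427042],
       [  0.        , 591.03450686, 237.51885132],
       [  0.        ,   0.        ,   1.        ]]), 'R': array([[-0.36023741,  0.93282636,  0.00799968],
       [ 0.60247227,  0.23919184, -0.76145547],
       [-0.71221919, -0.26948516, -0.64816786]]), 't': array([ 0.20385489, -0.23753971,  1.81499687])} [1.50922284 0.35577107 0.99391595]
top {'mtx': array([[546.26629037,   0.        , 310.81101454],
       [  0.        , 546.26629037, 237.24141621],
       [  0.        ,   0.        ,   1.        ]]), 'R': array([[-0.01644257, -0.99962476, -0.02190826],
       [-0.99435808,  0.01864455, -0.10442407],
       [ 0.10479335,  0.02006765, -0.99429153]]), 't': array([0.0055962 , 0.51889258, 1.18851718])} [ 0.39150834 -0.02793117  1.23604003]
```

View pics/scene0.png

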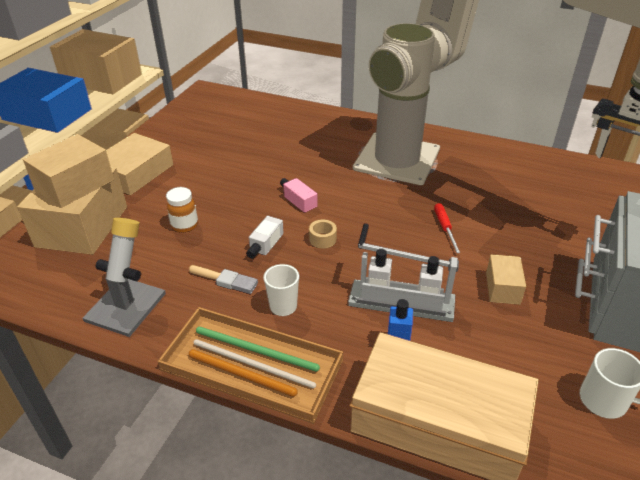

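View pics/top0.png

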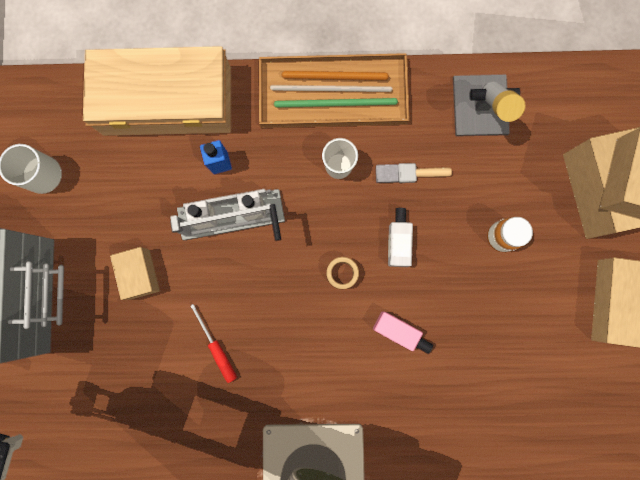

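Scene: the rack is at top (225,215), with its handle at (275,222) and the middle place empty at about (221,208). The white tipped tin is at top (400,240) / scene (266,235), neck towards +x. The blue and pink ones are decoys. Next I'll zoom in on the rack and tin in both views.

```bash
cat > h.py <<'E'
import numpy as np, cv2
from plant import monitor, eyes, job, robot
def ray(n,p,info=None):
    i=info or eyes.camera_info(n);K=i["mtx"]
    a=np.array([(p[0]-K[0,2])/K[0,0],(p[1]-K[1,2])/K[1,1]])
    if n=="wrist":
        r=np.hypot(*a); d=np.array([*(a/max(r,1e-9)*np.sin(r)),np.cos(r)])
    else: d=np.array([*a,1.])
    R=i["R"];o=-R.T@i["t"];d=R.T@d;return o,d/np.linalg.norm(d)
def plane(n,p,z,info=None):
    o,d=ray(n,p,info);return o+d*(z-o[2])/d[2]
def tri(rays):
    A=0;b=0
    for o,d in rays:
        P=np.eye(3)-np.outer(d,d);A=A+P;b=b+P@o
    x=np.linalg.solve(A,b)
    return x,[round(float(np.linalg.norm((np.eye(3)-np.outer(d,d))@(x-o)))*1000,1) for o,d in rays]
def proj(n,X,info=None):
    i=info or eyes.camera_info(n);c=i["R"]@np.asarray(X)+i["t"];K=i["mtx"]
    if n=="wrist":
        th=np.arctan2(np.hypot(c[0],c[1]),c[2]);u=c[:2]/np.hypot(c[0],c[1])*th
    else:u=c[:2]/c[2]
    return np.array([K[0,0]*u[0]+K[0,2],K[1,1]*u[1]+K[1,2]])
E
python3 - <<'E'
import cv2,numpy as np
t=cv2.imread("pics/top0.png");s=cv2.imread("pics/scene0.png")
def c(im,x,y,w,h,W,H):return cv2.resize(im[y:y+h,x:x+w],(W,H),interpolation=cv2.INTER_CUBIC)
a=c(t,165,180,133,100,400,300);b=c(t,365,195,80,60,400,300)
d=c(s,340,220,133,100,400,300);e=c(s,230,200,80,60,400,300)
cv2.imwrite("pics/zoom.png",np.vstack([np.hstack([a,b]),np.hstack([d,e])]))
E
```

```text
(no output)
```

View pics/zoom.png

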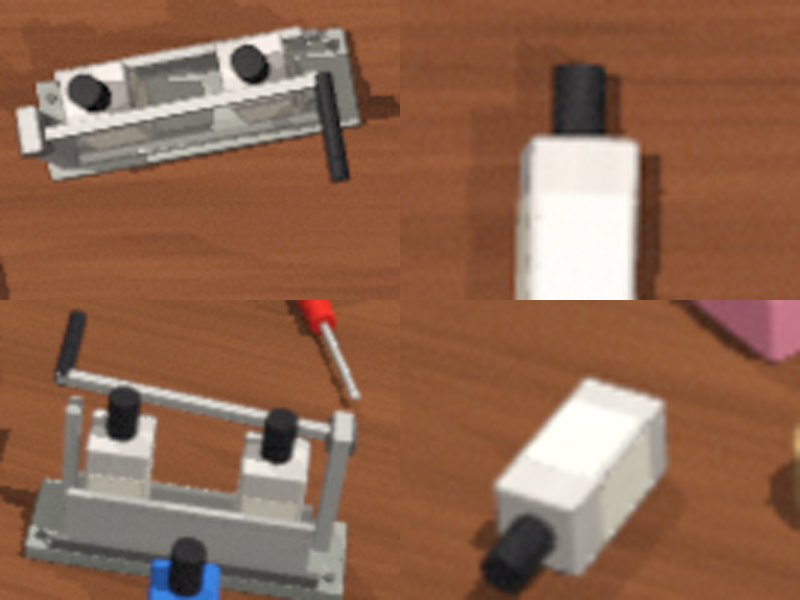

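```bash
python3 - <<'E'
from h import *
np.set_printoptions(precision=4,suppress=True)
P={"h_in":((272.3,206.7),(361.3,244)),"h_out":((278.3,239.3),(365,225)),"neckR":((246,199.3),(381,251)),"neckL":((192.3,208.7),(434.3,258)),
"tinneck":((401,208.4),(250.6,254)),
"postL":((174.5,222.5),(453,258))}
for k,(a,b) in P.items(): print(k,*tri([ray("top",a),ray("scene",b)]))
# white tin mask in both
for n in("top","scene"):
    im=np.load(f"pics/{n}0.npy").astype(int);m=((im.min(2)>135)&(im.max(2)-im.min(2)<45)).astype(np.uint8)
    k,l,st,c=cv2.connectedComponentsWithStats(m)
    roi=(400,240) if n=="top" else (266,235)
    i=l[roi[1],roi[0]];print(n,st[i],c[i])
    cn=cv2.findContours((l==i).astype(np.uint8),0,1)[0][0];print(cv2.minAreaRect(cn));print(cv2.approxPolyDP(cv2.convexHull(cn),2,True)[:,0].tolist())
i=eyes.camera_info("wrist");print(i); s=monitor.read_state();o=-i["R"].T@i["t"]
R=cv2.Rodrigues(s["orientation"])[0];print("cam in tool",R.T@(o-s["tool_pos"]),(i["R"]@R))
print("toolR",R)
E
```

```text
h_in [0.5701 0.0722 0.1431] [1.0, 1.0]
h_out [0.5038 0.0596 0.1429] [0.1, 0.1]
neckR [0.5853 0.123  0.1518] [0.4, 0.4]
neckL [0.5675 0.2332 0.1533] [1.5, 1.5]
tinneck [ 0.579  -0.2044  0.0295] [1.1, 1.1]
postL [0.5418 0.2702 0.1441] [0.2, 0.2]
top [388 222  25  44 980] [400.3122 243.7204]
((399.9215393066406, 243.58853149414062), (23.38320541381836, 43.3437385559082), 1.7357045412063599)
[[411, 223], [411, 264], [391, 265], [388, 255], [391, 223]]
scene [249 216  34  39 705] [267.895  232.0014]
((267.5244140625, 232.21954345703125), (24.20693588256836, 37.16935729980469), 38.65980529785156)
[[282, 220], [282, 233], [265, 254], [249, 236], [266, 216]]
{'mtx': array([[371.6483,   0.    , 317.6318],
       [  0.    , 371.6483, 237.1967],
       [  0.    ,   0.    ,   1.    ]]), 'R': array([[ 0.25  ,  0.9682, -0.0022],
       [ 0.9311, -0.2398,  0.2749],
       [ 0.2656, -0.0708, -0.9615]]), 't': array([-0.5987, -0.0312,  0.3912])}
cam in tool [ 0.0776 -0.0002 -0.1546] [[ 0.0001  1.      0.0006]
 [-0.9614  0.0002 -0.275 ]
 [-0.275  -0.0005  0.9614]]
toolR [[-0.9682  0.2501 -0.0005]
 [ 0.2501  0.9682 -0.0015]
 [ 0.0001 -0.0016 -1.    ]]
```

Triangulation puts the rack yaw at about 0.17 rad, the bay near (0.576, 0.178), the handle at (0.53, 0.065, ~0.14) and the lever slightly raised. I'll move above the handle and look from close by.

Emit:
servo_tool(
  plan=[
    [[-1,18,-26,2,0,0,0.021],[-1,18,-26,2,0,0,0.021],[-1,18,-26,2,0,0,0.021],[-1,18,-26,2,0,0,0.021],[-1,18,-26,2,0,0,0.021],[-1,18,-26,2,0,0,0.021],[-1,18,-26,2,0,0,0.021],[-1,18,-26,2,0,0,0.021],[-1,18,-26,2,0,0,0.021],[-1,18,-26,2,0,0,0.021]],
  ],
)

```text
t: 1.1
tool_pos: [0.3304, 0.3197, 0.2493]
orientation: [-0.066, -3.141, 0.001]
force: [-0.0, 1.1, -0.2]
opening: 0.0929
```

Emit:
servo_tool(
  plan=[
    [[-1,18,-26,2,0,0,0.021],[-1,18,-26,2,0,0,0.021],[-1,18,-26,2,0,0,0.021],[-1,18,-26,2,0,0,0.021],[-1,18,-26,2,0,0,0.021],[-1,18,-26,2,0,0,0.021],[-1,18,-26,2,0,0,0.021],[-1,18,-26,2,0,0,0.021],[-1,18,-26,2,0,0,0.021],[-1,18,-26,2,0,0,0.021],[-1,0,0,0,0,0,0],[-1,0,0,0,0,0,0]],
  ],
)

```text
t: 2.3
tool_pos: [0.5098, 0.0606, 0.269]
orientation: [0.259, -3.13, -0.001]
force: [-0.1, -0.2, -0.8]
opening: 0.0931
```

```bash
cat > look.py <<'E'
import sys,pickle
from h import *
def look(name):
    i=eyes.camera_info("wrist");im=eyes.read_camera("wrist");cv2.imwrite(f"pics/{name}.png",im[:,:,::-1]);pickle.dump(i,open(f"pics/{name}.pkl","wb"))
    s=monitor.read_state();R=cv2.Rodrigues(s["orientation"])[0]
    print(round(s["t"],2),s["tool_pos"].round(4),"ydir",R[:,1].round(3),"zdir",R[:,2].round(3),s["q"].round(2),s["force"].round(1),round(s["opening"],4))
if __name__=="__main__": look(sys.argv[1])
E
python3 look.py w1
```

```text
2.35 [0.5096 0.0613 0.2691] ydir [-0.166  0.986  0.001] zdir [-0.001  0.    -1.   ] [ 0.02 -0.12  1.67  0.    1.59 -1.72] [-1.1  0.2 -0.2] 0.093
```

View pics/w1.png

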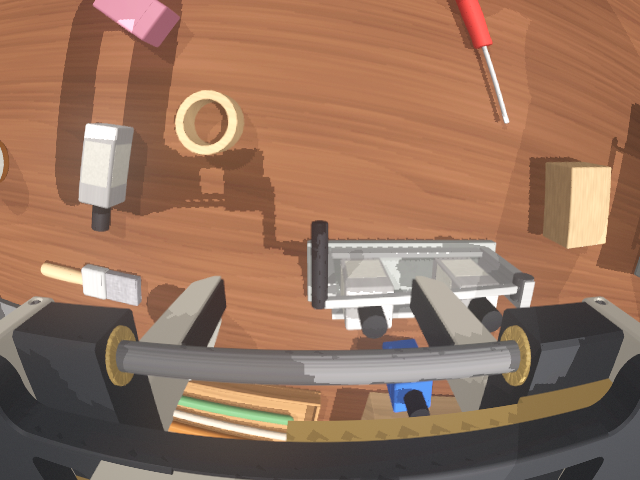

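Handle's outer end at (320,227), inner end at (319,302); it lies parallel to the tool's x. Combining with the other two views.

```bash
python3 - <<'E'
from h import *
import pickle
np.set_printoptions(precision=4,suppress=True)
i=pickle.load(open("pics/w1.pkl","rb"))
for k,w,t,s in [("out",(320,227),(278.3,239.3),(365,225)),("in",(319,302),(272.3,206.7),(361.3,244)),("neckR",(374,326),(246,199.3),(381,251)),
   ("neckL",(490,318),(192.3,208.7),(434.3,258)),("tipneck",(101,228),(401,208.4),(250.6,254))]:
    print(k,*tri([ray("wrist",w,i),ray("top",t),ray("scene",s)]), tri([ray("wrist",w,i),ray("top",t)])[0])
# axis-aligned colour: black handle plane at .13
for z in(.117,.13,.143): print(z,plane("wrist",(320,227),z,i),plane("wrist",(319,302),z,i))
E
```

```text
out [0.5039 0.0603 0.143 ] [1.4, 0.7, 0.7] [0.5043 0.0609 0.1401]
in [0.5692 0.072  0.1419] [1.0, 1.6, 1.0] [0.5719 0.0722 0.1338]
neckR [0.583  0.1224 0.1485] [2.6, 3.0, 1.0] [0.5887 0.1258 0.1326]
neckL [0.5643 0.2323 0.1477] [4.3, 4.5, 3.1] [0.57   0.2383 0.1305]
tipneck [ 0.5784 -0.2039  0.0273] [2.3, 2.2, 1.2] [ 0.5811 -0.2072  0.0178]
0.117 [0.5103 0.063  0.117 ] [0.58   0.0738 0.117 ]
0.13 [0.507  0.0624 0.13  ] [0.5738 0.0727 0.13  ]
0.143 [0.5038 0.0617 0.143 ] [0.5676 0.0717 0.143 ]
```

Emit:
servo_tool(
  plan=[
    [[-1,7,1.3,-10,0,0,0],[-1,7,1.3,-25,0,0,0],[-1,7,1.4,-30,0,0,0],[-1,0,0,-30,0,0,0],[-1,0,0,-25,0,0,0],[-1,0,0,-15,0,0,0],[-1,0,0,0,0,0,0],[1,0,0,0,0,0,0],[1,0,0,0,0,0,0],[1,0,0,0,0,0,0],[1,0,0,0,0,0,0],[1,0,0,0,0,0,0]],
  ],
  force=15,
)

```text
t: 3.55
tool_pos: [0.5314, 0.0649, 0.1353]
orientation: [-0.262, 3.129, -0.0]
force: [0.0, 0.3, -0.2]
opening: 0.0578
```

Emit:
servo_tool(
  plan=[
    [[1,0,0,0,0,0,0],[1,0,0,0,0,0,0],[1,0,0,0,0,0,0]],
  ],
)

```text
t: 3.85
tool_pos: [0.531, 0.0649, 0.1346]
orientation: [0.262, -3.13, 0.0]
force: [0.2, -0.3, -0.7]
opening: 0.0337
```

```bash
python3 - <<'E'
from h import *
s=monitor.read_state();print(s["t"],s["tool_pos"],s["force"],s["opening"])
p=s["tool_pos"]+[0,0,.008]; yd=np.array([-.167,.986])
# arc displacement from p, hinge z .117 (relative)
a0=np.arcsin((p[2]-.117)/.205);print("a0",a0)
prev=0*p
A=np.linspace(a0,1.70,21)
for a in A[1:]:
    h=.205*(np.cos(a0)-np.cos(a));z=.205*(np.sin(a)-np.sin(a0))
    c=np.array([*(yd*h),z]);print(((c-prev)*1000).round(1).tolist());prev=c
E
```

```text
3.85 [0.53098482 0.06491062 0.13456857] [ 0.19583693 -0.26522701 -0.66356663] 0.03367915748217735
a0 0.12505039004868487
[-0.4, 2.6, 15.9]
[-0.6, 3.8, 15.7]
[-0.9, 5.0, 15.3]
[-1.1, 6.2, 14.9]
[-1.2, 7.3, 14.3]
[-1.4, 8.4, 13.7]
[-1.6, 9.5, 13.0]
[-1.8, 10.4, 12.2]
[-1.9, 11.4, 11.3]
[-2.1, 12.2, 10.4]
[-2.2, 13.0, 9.4]
[-2.3, 13.6, 8.3]
[-2.4, 14.2, 7.2]
[-2.5, 14.8, 6.0]
[-2.6, 15.2, 4.8]
[-2.6, 15.5, 3.6]
[-2.7, 15.7, 2.4]
[-2.7, 15.9, 1.1]
[-2.7, 15.9, -0.2]
[-2.7, 15.8, -1.4]
```

Emit:
servo_tool(
  plan=[
    [[1,0,0,0,0,0,0],[1,0,0,0,0,0,0],[1,0,0,0,0,0,0],[1,0,0,0,0,0,0],[1,-0.4,2.6,15.9,0,0,0],[1,-0.6,3.8,15.7,0,0,0],[1,-0.9,5.0,15.3,0,0,0],[1,-1.1,6.2,14.9,0,0,0]],
  ],
)

```text
t: 4.65
tool_pos: [0.5283, 0.0811, 0.1977]
orientation: [-0.261, 3.13, -0.005]
force: [1.6, -7.6, -1.1]
opening: 0.0136
```

Emit:
servo_tool(
  plan=[
    [[1,-1.2,7.3,14.3,0,0,0],[1,-1.4,8.4,13.7,0,0,0],[1,-1.6,9.5,13.0,0,0,0],[1,-1.8,10.4,12.2,0,0,0],[1,-1.9,11.4,11.3,0,0,0],[1,-2.1,12.2,10.4,0,0,0]],
  ],
)

```text
t: 5.25
tool_pos: [0.5194, 0.1369, 0.2764]
orientation: [-0.255, 3.127, -0.014]
force: [-1.3, -21.8, 17.7]
opening: 0.0135
```

The lever follows. The force points radially outward, about 28 N, so I'll widen the arc a little.

Emit:
servo_tool(
  plan=[
    [[1,-2.0,11.0,11.4,0,0,0],[1,-2.2,12.0,10.3,0,0,0],[1,-2.4,13.2,8.2,0,0,0],[1,-2.5,14.0,7.0,0,0,0]],
  ],
)

```text
t: 5.65
tool_pos: [0.5103, 0.191, 0.3115]
orientation: [-0.259, 3.126, -0.003]
force: [4.6, -5.1, 4.2]
opening: 0.0132
```

```bash
python3 - <<'E'
from h import *
s=monitor.read_state();p=s["tool_pos"]+[0,0,.008];print(p,s["force"],s["wrist_torque"])
E
```

```text
[0.51029904 0.19103483 0.31953828] [ 4.55297448 -5.0840287   4.20868813] [-1.09464012 -0.84784244  0.01228357]
```

Emit:
servo_tool(
  plan=[
    [[1,-2.4,14.8,5.0,0,0,0],[1,-2.5,15.2,4.0,0,0,0],[1,-2.6,15.5,2.8,0,0,0],[1,-2.7,15.7,1.6,0,0,0],[1,-2.7,15.9,0.3,0,0,0],[1,-2.7,15.9,-0.8,0,0,0],[1,-1.5,9,-1.5,0,0,0],[1,0,0,0,0,0,0]],
  ],
)

```text
t: 6.45
tool_pos: [0.4923, 0.2963, 0.3214]
orientation: [-0.264, 3.127, 0.004]
force: [4.2, 4.7, 6.8]
opening: 0.0134
```

```bash
python3 look.py w2; python3 - <<'E'
from h import *
for n,(x,y,w,h) in {"scene":(320,150,200,150),"top":(150,150,200,150)}.items():
    im=eyes.read_camera(n)[:,:,::-1];cv2.imwrite(f"pics/{n}1.png",im)
    g=cv2.resize(im[y:y+h,x:x+w],(400,300),interpolation=cv2.INTER_CUBIC); o=g if n=="scene" else np.hstack([o,g])
cv2.imwrite("pics/z2.png",o)
E
```

```text
6.5 [0.4924 0.296  0.3214] ydir [-0.168  0.986  0.002] zdir [ 0.003  0.003 -1.   ] [ 0.45  0.04  1.42  0.    1.68 -1.29] [3.2 3.6 6.2] 0.0134
```

View pics/z2.png

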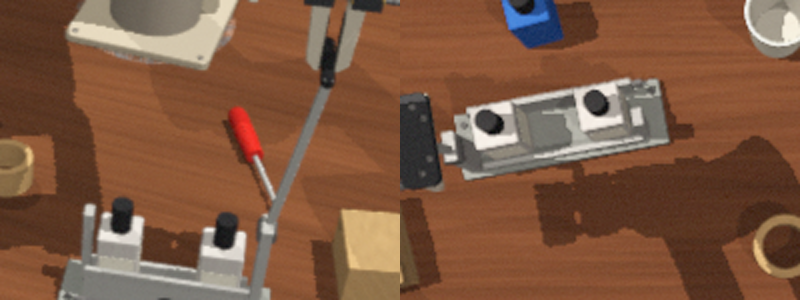

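The lever is past upright (~1.7 rad). I'll let go, rise, and go above the tipped tin with the camera on its far side (tool y = −world y).

Emit:
servo_tool(
  plan=[
    [[-1,0,0,0,0,0,0],[-1,0,0,0,0,0,0],[-1,0,0,0,0,0,0],[-1,0,0,0,0,0,0],[-1,0,0,0,0,0,0],[-1,0,0,10,0,0,0],[-1,0,0,15,0,0,0],[-1,0,0,20,0,0,0],[-1,0,0,20,0,0,0]],
  ],
)

```text
t: 7.5
tool_pos: [0.4919, 0.2939, 0.3869]
orientation: [-0.262, 3.129, 0.001]
force: [-0.2, 0.3, -0.1]
opening: 0.0807
```

Emit:
servo_tool(
  plan=[
    [[-1,1.6,-21,-4,0,0,-0.138],[-1,1.6,-21,-4,0,0,-0.138],[-1,1.6,-21,-4,0,0,-0.138],[-1,1.6,-21,-4,0,0,-0.138],[-1,1.6,-21,-4,0,0,-0.138],[-1,1.6,-21,-4,0,0,-0.138],[-1,1.6,-21,-4,0,0,-0.138],[-1,1.6,-21,-4,0,0,-0.138],[-1,1.6,-21,-4,0,0,-0.138],[-1,1.6,-21,-4,0,0,-0.138],[-1,1.6,-21,-4,0,0,-0.138],[-1,1.6,-21,-4,0,0,-0.138]],
  ],
)

```text
t: 8.7
tool_pos: [0.5114, 0.041, 0.3384]
orientation: [2.134, 2.303, 0.002]
force: [-0.8, -0.0, 0.5]
opening: 0.0928
```

Emit:
servo_tool(
  plan=[
    [[-1,1.6,-21,-4,0,0,-0.138],[-1,1.6,-21,-4,0,0,-0.138],[-1,1.6,-21,-4,0,0,-0.138],[-1,1.6,-21,-4,0,0,-0.138],[-1,1.6,-21,-4,0,0,-0.138],[-1,1.6,-21,-4,0,0,-0.138],[-1,1.6,-21,-4,0,0,-0.138],[-1,1.6,-21,-4,0,0,-0.138],[-1,1.6,-21,-4,0,0,-0.138],[-1,1.6,-21,-4,0,0,-0.138],[-1,1.6,-21,-4,0,0,-0.138],[-1,1.6,-21,-4,0,0,-0.138]],
  ],
)

```text
t: 9.9
tool_pos: [0.5307, -0.2112, 0.2904]
orientation: [3.141, -0.014, 0.003]
force: [0.5, -0.4, 0.6]
opening: 0.0928
```

```bash
python3 look.py w3
```

```text
9.95 [ 0.5303 -0.214   0.2893] ydir [-0.02  -1.     0.002] zdir [ 0.    -0.002 -1.   ] [-0.47  0.04  1.48 -0.    1.62  1.12] [-1.9 -1.2 -1.2] 0.0925
```

View pics/w3.png

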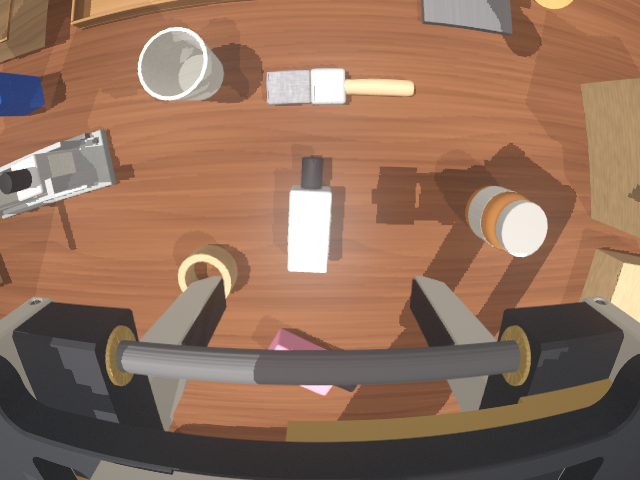

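The tin lies at (310,230): shoulder edge y≈189 (x 290–331), base edge y≈271 (x 288–327), neck end (312,158).

```bash
python3 - <<'E'
from h import *
import pickle
np.set_printoptions(precision=4,suppress=True)
i=pickle.load(open("pics/w3.pkl","rb"))
for w,t in [((290,188),(412.6,223)),((331,188),(391,223)),((288,271),None),((327,272),None)]:
    print(plane("wrist",w,.046,i), t and plane("top",t,.046), t and tri([ray("wrist",w,i),ray("top",t)]))
print("neck end",plane("wrist",(312,158),.023,i))
E
```

```text
[ 0.548  -0.1818  0.046 ] [ 0.5441 -0.2272  0.046 ] (array([ 0.5466, -0.2009,  0.1204]), [18.3, 18.3])
[ 0.5475 -0.2262  0.046 ] [ 0.545 -0.18   0.046] (array([ 0.546 , -0.208 , -0.0123]), [21.4, 21.4])
[ 0.4521 -0.1767  0.046 ] None None
[ 0.4505 -0.2216  0.046 ] None None
neck end [ 0.5788 -0.2057  0.023 ]
```

Emit:
servo_tool(
  plan=[
    [[-1,-1.5,1.15,-21,0.0026,0.0524,-0.003],[-1,-1.5,1.15,-21,0.0026,0.0524,-0.003],[-1,-1.5,1.15,-21,0.0026,0.0524,-0.003],[-1,-1.5,1.15,-21,0.0026,0.0524,-0.003],[-1,-1.5,1.15,-21,0.0026,0.0524,-0.003],[-1,-1.5,1.15,-21,0.0026,0.0524,-0.003],[-1,-1.5,1.15,-21,0.0026,0.0524,-0.003],[-1,-1.5,1.15,-21,0.0026,0.0524,-0.003],[-1,-1.5,1.15,-21,0.0026,0.0524,-0.003],[-1,-1.5,1.15,-21,0.0026,0.0524,-0.003],[-1,0,0,0,0,0,0],[-1,0,0,0,0,0,0]],
  ],
)

```text
t: 11.15
tool_pos: [0.5157, -0.1985, 0.0791]
orientation: [-3.01, 0.05, 0.806]
force: [-0.8, -0.7, 0.6]
opening: 0.0931
```

```bash
python3 look.py w4
```

```text
11.2 [ 0.5163 -0.1989  0.0803] ydir [-0.038 -0.999 -0.015] zdir [-0.497  0.032 -0.867] [-0.36  0.63  1.24 -0.15  1.78  1.25] [-0.4  0.6 -0.2] 0.0932
```

Emit:
servo_tool(
  plan=[
    [[-1,0,-2,-20,0,0,0],[-1,0,-2,-20,0,0,0],[-1,0,0,-12,0,0,0],[-1,0,0,-7,0,0,0],[1,0,0,0,0,0,0],[1,0,0,0,0,0,0],[1,0,0,0,0,0,0],[1,0,0,0,0,0,0],[1,0,0,0,0,0,0],[1,0,0,0,0,0,0],[1,0,0,0,0,0,0],[1,0,0,0,0,0,0]],
  ],
  force=30,
)

```text
t: 12.4
tool_pos: [0.5154, -0.2025, 0.0199]
orientation: [-3.01, 0.051, 0.807]
force: [-0.7, 0.8, 2.5]
opening: 0.0462
```

```bash
python3 look.py w5
```

```text
12.45 [ 0.5154 -0.2025  0.0199] ydir [-0.038 -0.999 -0.016] zdir [-0.5    0.032 -0.866] [-0.37  0.7   1.25 -0.15  1.69  1.26] [0.4 1.2 3.3] 0.0461
```

Emit:
servo_tool(
  plan=[
    [[1,0,0,10,0,0,0],[1,0,0,25,0,0,0],[1,0,0,30,0,0,0],[1,0,0,30,0,0,0],[1,0,0,15,-0.004,-0.13,0],[1,0,0,0,-0.004,-0.13,0],[1,0,0,0,-0.004,-0.13,0],[1,0,0,0,-0.004,-0.13,0],[1,0,0,0,-0.004,-0.13,0],[1,0,0,0,-0.004,-0.13,0]],
  ],
)

```text
t: 13.45
tool_pos: [0.5153, -0.2028, 0.1308]
orientation: [-3.103, 0.042, -0.409]
force: [0.9, 0.6, -2.9]
opening: 0.0462
```

Emit:
servo_tool(
  plan=[
    [[1,0,0,0,-0.004,-0.13,0],[1,0,0,0,-0.004,-0.13,0],[1,0,0,0,-0.004,-0.13,0],[1,0,0,0,-0.004,-0.13,0],[1,0,0,0,-0.004,-0.13,0],[1,0,0,0,-0.004,-0.13,0],[1,0,0,0,0,0,0],[1,0,0,0,0,0,0]],
  ],
)

```text
t: 14.25
tool_pos: [0.5247, -0.2084, 0.1276]
orientation: [-2.765, 0.017, -1.447]
force: [0.2, 0.8, -3.5]
opening: 0.0457
```

```bash
python3 look.py w6;  python3 - <<'E'
from h import *
im=eyes.read_camera("scene")[:,:,::-1];g=cv2.resize(im[100:320,180:380],(400,440),interpolation=cv2.INTER_CUBIC)
w=cv2.imread("pics/w6.png");cv2.imwrite("pics/z6.png",np.hstack([g,cv2.resize(w[:,120:520],(400,440))]))
E
```

```text
14.3 [ 0.5251 -0.2082  0.1281] ydir [ 0.001 -1.    -0.022] zdir [ 0.822  0.013 -0.569] [-0.93 -0.43  2.49  1.18  0.8  -0.11] [-0.5  0.7 -1.7] 0.0461
```

View pics/z6.png

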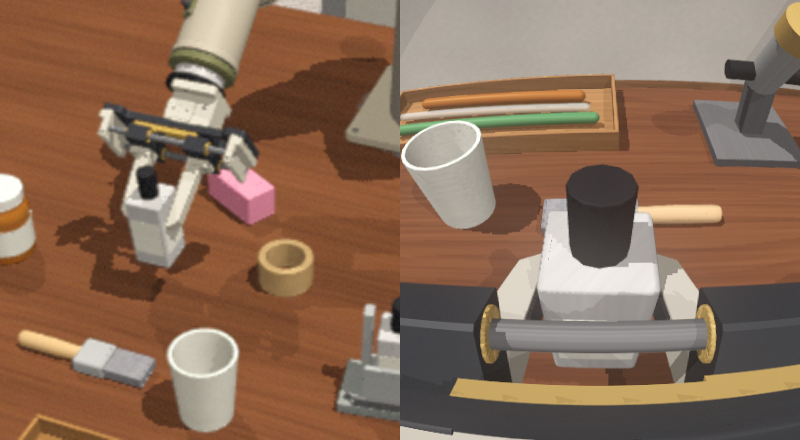

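The tin hangs neck-up in the jaws but is about 5° short of upright, because joint 3 is at its limit. I'll move outward 50 mm and finish the rotation.

Emit:
servo_tool(
  plan=[
    [[1,15,0,0,0,0,0],[1,20,0,0,0,0,0],[1,15,0,0,0,-0.03,0],[1,0,0,0,0,-0.03,0],[1,0,0,0,0,-0.022,0],[1,0,0,0,0,0,0],[1,0,0,0,0,0,0]],
  ],
)

```text
t: 15.05
tool_pos: [0.5759, -0.2081, 0.129]
orientation: [-2.702, 0.01, -1.564]
force: [0.7, -0.2, -2.7]
opening: 0.0459
```

```bash
python3 look.py w7
```

```text
15.1 [ 0.576  -0.2084  0.1293] ydir [ 0.004 -1.    -0.019] zdir [ 0.867  0.013 -0.497] [-0.84 -0.25  2.42  1.44  0.72 -0.32] [ 0.3  0.6 -1.9] 0.0461
```

Emit:
servo_tool(
  plan=[
    [[1,0,0,-15,0,0,0],[1,0,0,-15,0,0,0],[1,0,0,-15,0,0,0],[1,0,0,-8,0,0,0],[1,0,0,-3,0,0,0],[1,0,0,-2,0,0,0],[1,0,0,-2,0,0,0],[1,0,0,0,0,0,0],[1,0,0,0,0,0,0]],
  ],
)

```text
t: 16.0
tool_pos: [0.5759, -0.2089, 0.0694]
orientation: [-2.702, 0.011, -1.567]
force: [-0.7, -0.0, -2.1]
opening: 0.046
```

Emit:
servo_tool(
  plan=[
    [[1,0,0,-1.5,0,0,0],[1,0,0,-1.5,0,0,0],[1,0,0,0,0,0,0]],
  ],
)

```text
t: 16.3
tool_pos: [0.5756, -0.2086, 0.0657]
orientation: [-2.702, 0.012, -1.566]
force: [-0.2, 0.5, -3.1]
opening: 0.0461
```

Emit:
servo_tool(
  plan=[
    [[1,0,0,-1,0,0,0],[1,0,0,-1,0,0,0],[1,0,0,0,0,0,0]],
  ],
)

```text
t: 16.6
tool_pos: [0.5765, -0.2084, 0.0652]
orientation: [-2.699, 0.01, -1.57]
force: [-4.5, 4.3, 7.2]
opening: 0.0459
```

Emit:
servo_tool(
  plan=[
    [[1,0,0,-1,0,0,0],[1,0,0,0,0,0,0]],
  ],
)

```text
t: 16.8
tool_pos: [0.5769, -0.2083, 0.065]
orientation: [-2.697, 0.009, -1.572]
force: [-9.3, 4.9, 13.7]
opening: 0.0457
```

Emit:
servo_tool(
  plan=[
    [[-1,0,0,0,0,0,0],[-1,0,0,0,0,0,0],[-1,0,0,0,0,0,0],[-1,0,0,0,0,0,0],[-1,0,0,0,0,0,0],[-1,-6,0,6,0,0,0],[-1,-12,0,15,0,0,0],[-1,-12,0,20,0,0,0],[-1,-5,0,30,0,0,0],[-1,0,0,40,0,0,0],[-1,0,0,40,0,0,0],[-1,0,0,40,0,0,0]],
  ],
)

```text
t: 18.0
tool_pos: [0.5403, -0.2086, 0.2554]
orientation: [-2.703, 0.012, -1.567]
force: [1.1, 0.8, 0.7]
opening: 0.093
```

```bash
python3 look.py w8
```

```text
18.05 [ 0.5422 -0.2105  0.2647] ydir [ 0.002 -1.    -0.013] zdir [ 0.871  0.008 -0.491] [-0.93 -0.67  2.42  1.07  0.93  0.17] [ 1.1 -0.9  7.5] 0.0933
```

Emit:
servo_tool(
  plan=[
    [[-1,0,0,10,0,0.132,0],[-1,0,0,10,0,0.132,0],[-1,0,0,10,0,0.132,0],[-1,0,0,5,0,0.132,0],[-1,7,0,0,0,0.132,0],[-1,7,0,0,0,0.132,0],[-1,7,0,0,0,0.132,0],[-1,7,0,0,0,0.132,0],[-1,0,0,0,0,0,0],[-1,0,0,0,0,0,0]],
  ],
)

```text
t: 19.05
tool_pos: [0.5692, -0.2079, 0.2858]
orientation: [-3.126, 0.022, 0.005]
force: [-0.2, -0.0, -0.1]
opening: 0.0929
```

```bash
python3 look.py w9; python3 - <<'E'
from h import *
for n in("scene","top"): cv2.imwrite(f"pics/{n}9.png",eyes.read_camera(n)[:,:,::-1])
E
```

```text
19.1 [ 0.5687 -0.2082  0.2876] ydir [-0.015 -1.    -0.014] zdir [-0.     0.014 -1.   ] [-0.44  0.13  1.38  0.01  1.63  1.14] [-0.9 -0.8  0.6] 0.0929
```

View pics/w9.png

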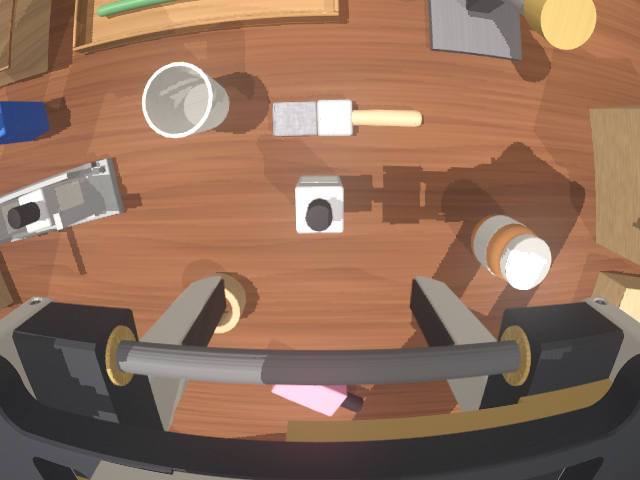

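The tin stands upright on the bench, shoulder face (296–344, 186–233), neck top at about (319,216). I'll measure the yaw and neck position, plus the bay pose from the unoccluded rack views (top1/top9).

```bash
python3 - <<'E'
from h import *
import pickle
np.set_printoptions(precision=4,suppress=True)
i=pickle.load(open("pics/w9.pkl","rb"));im=cv2.imread("pics/w9.png")
m=((im.min(2)>205)).astype(np.uint8);m[:, :285]=0;m[:,355:]=0;m[:175]=0;m[245:]=0
c=max(cv2.findContours(m,0,1)[0],key=cv2.contourArea);h=cv2.convexHull(c)
q=cv2.boxPoints(cv2.minAreaRect(h));print(q)
Q=np.array([plane("wrist",p,.095,i) for p in q]);print(Q, "ctr",Q.mean(0))
for a in range(4):
    d=Q[(a+1)%4]-Q[a];print("edge",np.linalg.norm(d)*1000,"ang mod90",(np.degrees(np.arctan2(d[1],d[0]))+45)%90-45)
def dark(img,box,th=75):
    x,y,w,hh=box;g=img[y:y+hh,x:x+w].max(2)<th
    k,l,st,ce=cv2.connectedComponentsWithStats(g.astype(np.uint8));j=1+st[1:,4].argmax();return ce[j]+[x,y],st[j]
print("neck blob",dark(im,(300,195,40,36)), plane("wrist",(319,216),.130,i))
# base front edge? neck in top/scene
t=cv2.imread("pics/top9.png");s=cv2.imread("pics/scene9.png")
pn=proj("top",[.57,-.208,.13]);ps=proj("scene",[.57,-.208,.13]);print(pn,ps)
def crop(im,c,w,W): x,y=int(c[0]-w/2),int(c[1]-w/2);print("crop at",x,y,W/w);return cv2.resize(im[y:y+w,x:x+w],(W,W),interpolation=cv2.INTER_CUBIC)
t1=cv2.imread("pics/top1.png");s1=cv2.imread("pics/scene1.png")
A=np.vstack([np.hstack([crop(t1,(225,212),120,300),crop(s,(405,275),120,300)]),np.hstack([crop(t,pn,60,300),crop(s,ps,60,300)])])
cv2.imwrite("pics/z9.png",A)
E
```

```text
[[295. 186.]
 [342. 186.]
 [342. 232.]
 [295. 232.]]
[[ 0.5952 -0.1842  0.095 ]
 [ 0.5947 -0.2282  0.095 ]
 [ 0.55   -0.2283  0.095 ]
 [ 0.5505 -0.1829  0.095 ]] ctr [ 0.5726 -0.2059  0.095 ]
edge 44.03080278365392 ang mod90 -0.6607843819857067
edge 44.67875871024231 ang mod90 0.06569474562806477
edge 45.331176463139634 ang mod90 -0.5612226088137504
edge 44.759954067438 ang mod90 -1.60016358712452Traceback (most recent call last):
  File "<stdin>", line 14, in <module>
  File "<stdin>", line 13, in dark
ValueError: attempt to get argmax of an empty sequence
```

```bash
python3 - <<'E'
from h import *
pn=proj("top",[.5726,-.206,.13]);ps=proj("scene",[.5726,-.206,.13]);print(pn,ps)
t=cv2.imread("pics/top9.png");s=cv2.imread("pics/scene9.png");t1=cv2.imread("pics/top1.png")
def crop(im,c,w,W): x,y=int(c[0]-w/2),int(c[1]-w/2);print("crop at",x,y,W/w);return cv2.resize(im[y:y+w,x:x+w],(W,W),interpolation=cv2.INTER_CUBIC)
A=np.hstack([crop(t1,(222,210),100,400),np.vstack([crop(s,(405,275),100,400)])])
B=np.hstack([crop(t,pn,50,200),crop(s,ps,50,200),np.zeros((200,400,3),np.uint8)])
cv2.imwrite("pics/z9.png",np.vstack([A,B]))
E
```

```text
[408.42001988 203.98293606] [247.33983887 220.01341449]
crop at 172 160 4.0
crop at 355 225 4.0
crop at 383 178 4.0
crop at 222 195 4.0
```

View pics/z9.png

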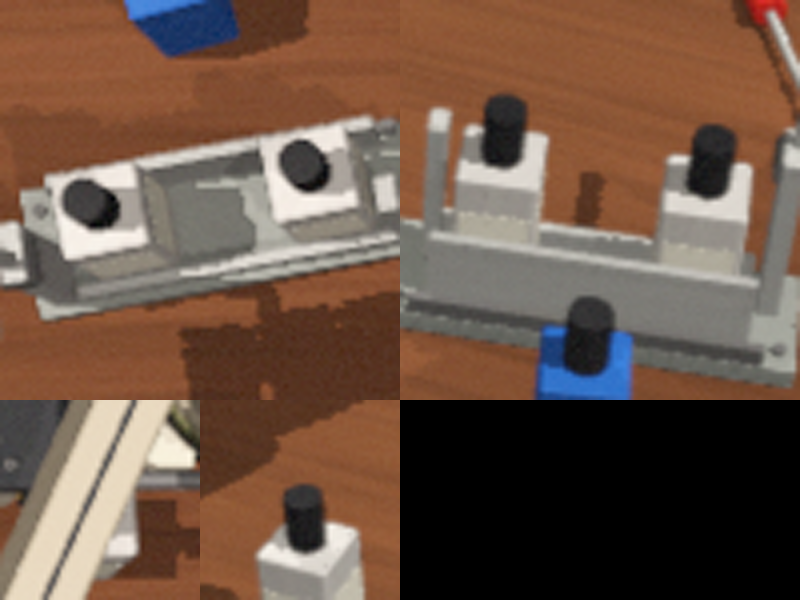

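Both rack tins are clear in this view: shoulder faces in top at about (249.2,203.2) and (196.6,212.9), neck tops in scene at (381.5,251) and (433.5,258.8).

```bash
python3 - <<'E'
from h import *
import pickle
np.set_printoptions(precision=4,suppress=True)
a=plane("top",(249.2,203.2),.11);b=plane("top",(196.6,212.9),.11);print("shoulder top",a,b,(a+b)/2,np.linalg.norm(a-b),np.arctan2(-(b-a)[0],(b-a)[1]))
a=plane("scene",(381.5,251),.145);b=plane("scene",(433.5,258.8),.145);print("necks scene",a,b,(a+b)/2,np.linalg.norm(a-b),np.arctan2(-(b-a)[0],(b-a)[1]))
a,b=[tri([ray("top",p),ray("scene",q)]) for p,q in [((246.75,200),(381.5,251)),((193.25,210),(433.5,258.8))]];print("tri",a,b,(a[0]+b[0])/2)
# standing tin neck via scene
print("bench neck scene z.13",plane("scene",(222+104/4,195+92/4),.13), tri([ray("scene",(248,218)),ray("wrist",(319,216),pickle.load(open("pics/w9.pkl","rb")))]))
E
```

```text
shoulder top [0.5842 0.1225 0.11  ] [0.5659 0.233  0.11  ] [0.575  0.1777 0.11  ] 0.11195698427683172 0.164409435099668
necks scene [0.5775 0.1218 0.145 ] [0.5606 0.2323 0.145 ] [0.569  0.1771 0.145 ] 0.1118563694449447 0.1524096915210309
tri (array([0.5837, 0.1227, 0.1504]), [0.6, 0.6]) (array([0.5656, 0.2319, 0.149 ]), [1.1, 1.1]) [0.5747 0.1773 0.1497]
bench neck scene z.13 [ 0.5653 -0.208   0.13  ] (array([ 0.5742, -0.2052,  0.1366]), [2.2, 2.2])
```

Emit:
servo_tool(
  plan=[
    [[-1,2,1,-20,-0.007,0,0],[-1,2,1,-35,-0.007,0,0],[-1,0,0,-40,0,0,0],[-1,0,0,-40,0,0,0],[-1,0,0,-27,0,0,0],[-1,0,0,-13,0,0,0],[-1,0,0,-2,0,0,0],[1,0,0,0,0,0,0],[1,0,0,0,0,0,0],[1,0,0,0,0,0,0],[1,0,0,0,0,0,0],[1,0,0,0,0,0,0]],
  ],
  force=30,
)

```text
t: 20.4
tool_pos: [0.5731, -0.2066, 0.112]
orientation: [3.14, -0.024, 0.0]
force: [0.5, -0.5, 0.1]
opening: 0.0576
```

Emit:
servo_tool(
  plan=[
    [[1,0,0,0,0,0,0],[1,0,0,0,0,0,0],[1,0,0,0,0,0,0],[1,0,0,0,0,0,0],[1,0,0,0,0,0,0],[1,0,0,0,0,0,0]],
  ],
)

```text
t: 21.0
tool_pos: [0.5727, -0.2064, 0.1114]
orientation: [3.141, -0.025, -0.001]
force: [0.1, 1.0, -0.7]
opening: 0.0234
```

```bash
python3 look.py w10
```

```text
21.05 [ 0.5727 -0.2064  0.1113] ydir [-0.016 -1.     0.001] zdir [-0.001 -0.001 -1.   ] [-0.43  0.24  1.59 -0.    1.32  1.16] [ 0.3 -0.4 -0.7] 0.0235
```

Neck gripped (23.5 mm). Lift, then transfer above the bay turning +100° so the jaws lie along the rack's x.

Emit:
servo_tool(
  plan=[
    [[1,0,0,10,0,0,0],[1,0,0,25,0,0,0],[1,0,0,35,0,0,0],[1,0,0,35,0,0,0],[1,0,0,35,0,0,0],[1,0,0,30,0,0,0],[1,0,0,20,0,0,0.05],[1,0,15,10,0,0,0.1],[1,0,25,0,0,0,0.12],[1,0,27,0,0,0,0.12],[1,0,27,0,0,0,0.12],[1,0,27,0,0,0,0.12]],
  ],
)

```text
t: 22.25
tool_pos: [0.5724, -0.0844, 0.3119]
orientation: [2.991, 0.957, -0.001]
force: [-0.4, 0.3, -2.5]
opening: 0.0236
```

Emit:
servo_tool(
  plan=[
    [[1,0,27,0,0,0,0.12],[1,0,27,0,0,0,0.12],[1,0,27,0,0,0,0.12],[1,0,27,0,0,0,0.12],[1,0,27,0,0,0,0.12],[1,0,27,0,0,0,0.12],[1,0,27,0,0,0,0.12],[1,0,27,0,0,0,0.12],[1,2,27,0,0,0,0.12],[1,0,20,0,0,0,0.04],[1,0,0,0,0,0,0],[1,0,0,0,0,0,0]],
  ],
)

```text
t: 23.45
tool_pos: [0.5745, 0.1776, 0.3116]
orientation: [2.032, 2.395, -0.001]
force: [-0.2, -0.9, -3.3]
opening: 0.0234
```

```bash
python3 look.py w11
```

```text
23.5 [0.5747 0.177  0.3116] ydir [0.987 0.162 0.001] zdir [ 0.001 -0.001 -1.   ] [ 0.21  0.11  1.36 -0.    1.67  0.05] [ 0.5 -0.7 -2.8] 0.0234
```

View pics/w11.png

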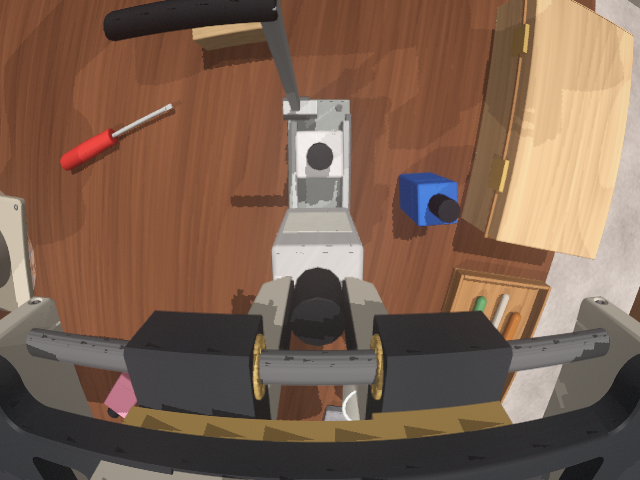

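Camera looks along the lane: left tin's neck at (319.5,156), shoulder face about x 297–343, lane floor visible at row 180–205. I'll extract lane walls numerically.

```bash
python3 - <<'E'
from h import *
import pickle
np.set_printoptions(precision=1,suppress=True,linewidth=150)
i=pickle.load(open("pics/w11.pkl","rb"));im=cv2.imread("pics/w11.png")
g=im.mean(2)
for r in(150,165,190,196): print(r,[(c,int(g[r,c])) for c in range(282,360)][::1])
s=monitor.read_state();R=cv2.Rodrigues(s["orientation"])[0]
def rk(p,z): # in tool axes: along tool y (rack x), tool x (rack y), mm
    d=plane("wrist",p,z,i)-s["tool_pos"];return np.array([d@R[:,1],d@R[:,0]])*1000
for p,z in [((319.5,156),.145),((297,150),.11),((343,150),.11),((319.5,132),.11),((319.5,178),.11)]: print(p,rk(p,z))
for c in (285,290,295,300,340,345,350,355): print(c,"lip",rk((c,193),.033),"plate",rk((c,193),.070),"floor",rk((c,193),.015))
E
```

```text
150 [(282, 106), (283, 106), (284, 103), (285, 98), (286, 96), (287, 81), (288, 106), (289, 125), (290, 125), (291, 130), (292, 147), (293, 150), (294, 151), (295, 149), (296, 192), (297, 224), (298, 234), (299, 237), (300, 238), (301, 238), (302, 239), (303, 239), (304, 239), (305, 238), (306, 236), (307, 186), (308, 101), (309, 77), (310, 77), (311, 79), (312, 77), (313, 77), (314, 79), (315, 78), (316, 77), (317, 77), (318, 78), (319, 78), (320, 77), (321, 78), (322, 77), (323, 77), (324, 77), (325, 77), (326, 77), (327, 77), (328, 77), (329, 77), (330, 77), (331, 108), (332, 209), (333, 222), (334, 223), (335, 224), (336, 224), (337, 223), (338, 221), (339, 220), (340, 218), (341, 206), (342, 196), (343, 156), (344, 193), (345, 197), (346, 196), (347, 196), (348, 179), (349, 146), (350, 113), (351, 92), (352, 91), (353, 93), (354, 93), (355, 92), (356, 92), (357, 93), (358, 93), (359, 93)]
165 [(282, 104), (283, 105), (284, 106), (285, 105), (286, 106), (287, 103), (288, 103), (289, 121), (290, 125), (291, 126), (292, 149), (293, 151), (294, 150), (295, 143), (296, 189), (297, 21
[... 2464 characters left out ...]
 100), (351, 95), (352, 93), (353, 93), (354, 92), (355, 91), (356, 87), (357, 87), (358, 84), (359, 86)]
(319.5, 156) [ 0.3 57.8]
(297, 150) [-21.   61.5]
(343, 150) [22.8 61.6]
(319.5, 132) [ 0.4 78.7]
(319.5, 178) [ 0.5 34.4]
285 lip [-39.9   7.4] plate [-36.6  13.4] floor [-41.5   4.5]
290 lip [-33.9   7.4] plate [-31.1  13.4] floor [-35.3   4.5]
295 lip [-28.    7.4] plate [-25.7  13.3] floor [-29.1   4.5]
300 lip [-22.1   7.3] plate [-20.3  13.3] floor [-23.    4.4]
340 lip [25.1  7.4] plate [22.8 13.4] floor [26.1  4.5]
345 lip [31.   7.5] plate [28.2 13.4] floor [32.3  4.6]
350 lip [36.9  7.5] plate [33.6 13.5] floor [38.5  4.6]
355 lip [42.8  7.5] plate [39.1 13.5] floor [44.7  4.7]
```

The hover is centred on the lane within about 1 mm (lane walls −25.6/+24.9, left tin at +57 mm in y, +0.4 in x). Descending.

Emit:
servo_tool(
  plan=[
    [[1,0,0,-10,0,0,0],[1,0,0,-20,0,0,0],[1,0,0,-30,0,0,0],[1,0,0,-30,0,0,0],[1,0,0,-25,0,0,0],[1,0,0,-15,0,0,0],[1,0,0,-10,0,0,0],[1,0,0,0,0,0,0]],
  ],
)

```text
t: 24.3
tool_pos: [0.5741, 0.177, 0.1701]
orientation: [-2.033, -2.395, 0.002]
force: [0.2, 0.3, -2.4]
opening: 0.0235
```

Emit:
servo_tool(
  plan=[
    [[1,0,0,-8,0,0,0],[1,0,0,-8,0,0,0],[1,0,0,-8,0,0,0],[1,0,0,-8,0,0,0],[1,0,0,-6,0,0,0],[1,0,0,-3,0,0,0],[1,0,0,0,0,0,0]],
  ],
)

```text
t: 25.0
tool_pos: [0.5744, 0.1775, 0.1297]
orientation: [2.032, 2.395, -0.001]
force: [0.1, -0.5, -2.8]
opening: 0.0237
```

Emit:
servo_tool(
  plan=[
    [[1,0,0,-1.5,0,0,0],[1,0,0,-1,0,0,0],[1,0,0,-0.5,0,0,0],[1,0,0,0,0,0,0],[1,0,0,0,0,0,0]],
  ],
)

```text
t: 25.5
tool_pos: [0.5748, 0.1776, 0.1276]
orientation: [2.032, 2.394, 0.001]
force: [0.1, 0.8, -1.9]
opening: 0.0235
```

Emit:
servo_tool(
  plan=[
    [[1,0,0,-0.7,0,0,0],[1,0,0,-0.6,0,0,0],[1,0,0,0,0,0,0]],
  ],
)

```text
t: 25.8
tool_pos: [0.5749, 0.1776, 0.1263]
orientation: [2.032, 2.394, 0.001]
force: [-0.2, 0.3, -0.7]
opening: 0.0237
```

Emit:
servo_tool(
  plan=[
    [[1,0,0,-0.5,0,0,0],[1,0,0,0,0,0,0],[-1,0,0,0,0,0,0],[-1,0,0,0,0,0,0],[-1,0,0,0,0,0,0],[-1,0,0,0,0,0,0],[-1,0,0,0,0,0,0],[-1,0,0,0,0,0,0],[-1,0,0,10,0,0,0],[-1,0,0,25,0,0,0],[-1,0,0,40,0,0,0],[-1,0,0,40,0,0,0]],
  ],
)

```text
t: 27.0
tool_pos: [0.5742, 0.1774, 0.2421]
orientation: [2.032, 2.395, -0.001]
force: [0.4, 0.8, 0.4]
opening: 0.0926
```

Emit:
servo_tool(
  plan=[
    [[-1,0,0,35,0,0,0],[-1,0,0,20,0,0,0],[-1,0,0,10,0,0,0],[-1,0,0,0,0,0,0],[-1,0,0,0,0,0,0]],
  ],
)

```text
t: 27.5
tool_pos: [0.5744, 0.1775, 0.3044]
orientation: [2.032, 2.395, -0.002]
force: [-0.4, -0.0, -0.9]
opening: 0.093
```

```bash
python3 look.py w12; python3 - <<'E'
from h import *
import pickle
np.set_printoptions(precision=1,suppress=True,linewidth=150)
i=pickle.load(open("pics/w12.pkl","rb"));im=cv2.imread("pics/w12.png");g=im.min(2)
print(proj("wrist",[.575,.1775,.145],i),proj("wrist",[.5656,.2345,.145],i),proj("wrist",[.5843,.1205,.145],i))
s=monitor.read_state();R=cv2.Rodrigues(s["orientation"])[0]
m=(g>185).astype(np.uint8)
k,l,st,ce=cv2.connectedComponentsWithStats(m)
for j in range(1,k):
    if st[j,4]>300 and 250<ce[j][0]<390 and ce[j][1]<330:
        c=cv2.convexHull(cv2.findContours((l==j).astype(np.uint8),0,1)[0][0]);b=cv2.boxPoints(cv2.minAreaRect(c))
        P=np.array([plane("wrist",p,.11,i)-s["tool_pos"] for p in b]);P=np.c_[P@R[:,1],P@R[:,0]]*1000
        d=P[1]-P[0];print(st[j],"ctr rackx,y",P.mean(0),"edge",np.linalg.norm(d),np.linalg.norm(P[2]-P[1]),"ang",(np.degrees(np.arctan2(d[1],d[0]))+45)%90-45)
cv2.imwrite("pics/z12.png",np.hstack([im[60:460,170:470],cv2.resize(eyes.read_camera("scene")[150:350,340:490,::-1],(300,400),interpolation=cv2.INTER_CUBIC)]))
E
```

```text
27.55 [0.5741 0.1774 0.3037] ydir [ 0.987  0.163 -0.002] zdir [-0.002 -0.001 -1.   ] [ 0.21  0.12  1.37 -0.    1.66  0.05] [-0.2 -0.6 -0.1] 0.0929
[319.8 222.4] [319.9 155.8] [319.6 283.7]
[ 292  121   58  162 3378] ctr rackx,y [1.6 9.2] edge 159.45540202674073 52.30181034932823 ang -1.4510056971660106
[ 293  240   48   48 1168] ctr rackx,y [ -1.8 -51.3] edge 46.08674750687151 50.208399002607806 ang 0.025269214628586667
```

View pics/z12.png

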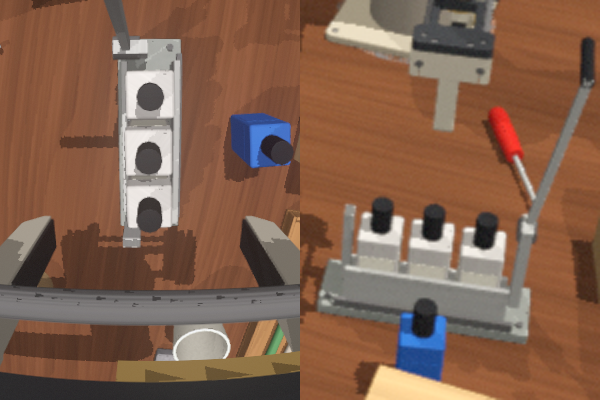

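All three tins stand in line and squared, with equal gaps (13 px each). Now return to the lever handle.

Emit:
servo_tool(
  plan=[
    [[-1,0,0,15,0,0,0.06],[-1,0,0,30,0,0,0.13],[-1,0,0,35,0,0,0.13],[-1,0,0,20,0,0,0.13],[-1,-9,13,0,0,0,0.13],[-1,-9,13,0,0,0,0.13],[-1,-9,13,0,0,0,0.13],[-1,-9,13,0,0,0,0.13],[-1,-9,13,0,0,0,0.13],[-1,-9,13,0,0,0,0.13],[-1,-9,13,0,0,0,0.13],[-1,-9,13,0,0,0,0.13]],
  ],
)

```text
t: 28.8
tool_pos: [0.5021, 0.2819, 0.4038]
orientation: [0.138, -3.137, 0.0]
force: [0.5, -0.3, 0.5]
opening: 0.0929
```

Emit:
servo_tool(
  plan=[
    [[-1,-10,14.5,0,0,0,0.086],[-1,0,0,0,0,0,0],[-1,0,0,0,0,0,0]],
  ],
)

```text
t: 29.1
tool_pos: [0.4926, 0.2959, 0.4045]
orientation: [0.262, -3.13, -0.0]
force: [0.2, 0.4, -0.3]
opening: 0.0929
```

```bash
python3 look.py w13; python3 - <<'E'
from h import *
import pickle
i=pickle.load(open("pics/w13.pkl","rb"));im=cv2.imread("pics/w13.png")
e=[.4924,.2960,.3294];R=np.array([.986,.168,0]);
for d in(-.027,0,.04): print(d,proj("wrist",np.array(e)+R*d,i))
g=im.max(2)<60
k,l,st,ce=cv2.connectedComponentsWithStats(g.astype(np.uint8))
for j in range(1,k):
    if st[j,4]>300: print(st[j],ce[j].round(0))
E
```

```text
29.15 [0.4929 0.2956 0.4047] ydir [-0.166  0.986  0.   ] zdir [-0.001  0.    -1.   ] [ 0.45  0.06  1.25  0.    1.83 -1.29] [0.  0.7 0.2] 0.0934
-0.027 [317.50489379 213.9966646 ]
0 [317.57406945 254.51805626]
0.04 [317.66877383 309.34612437]
[ 309  206   19  103 1510] [318. 248.]
[ 182  281   44   66 1244] [207. 319.]
[ 410  280   44   67 1270] [428. 319.]
[    0   302   219   178 22974] [ 78. 403.]
[ 479  302  145  107 7024] [559. 348.]
[  285   354   355   126 10453] [506. 438.]
[525 457  79  23 813] [575. 471.]
```

The handle blob sits at column 318 as predicted, centred between the fingers. Descend and grip.

Emit:
servo_tool(
  plan=[
    [[-1,0,0,-20,0,0,0],[-1,0,0,-30,0,0,0],[-1,0,0,-23,0,0,0],[-1,0,0,-10,0,0,0],[1,0,0,0,0,0,0],[1,0,0,0,0,0,0],[1,0,0,0,0,0,0],[1,0,0,0,0,0,0],[1,0,0,0,0,0,0],[1,0,0,0,0,0,0],[1,0,0,0,0,0,0],[1,0,0,0,0,0,0]],
  ],
  force=15,
)

```text
t: 30.35
tool_pos: [0.4928, 0.296, 0.3227]
orientation: [-0.265, 3.13, 0.001]
force: [-0.1, 1.2, 0.2]
opening: 0.0335
```

Emit:
servo_tool(
  plan=[
    [[1,0,0,0,0,0,0],[1,0,0,0,0,0,0],[1,0,0,0,0,0,0],[1,0,0,0,0,0,0]],
  ],
)

```text
t: 30.75
tool_pos: [0.4928, 0.296, 0.3226]
orientation: [-0.265, 3.13, 0.001]
force: [-0.1, -0.1, -0.6]
opening: 0.0135
```

```bash
python3 - <<'E'
from h import *
s=monitor.read_state();print(s["t"],s["tool_pos"],s["force"],s["opening"])
yd=np.array([-.167,.986]);h=(s["tool_pos"][:2]-[.4966,.2662])@yd;a0=np.pi/2+np.arcsin(h/.206);print("a0",a0)
A=np.linspace(a0,0,23);prev=np.zeros(3)
for a in A[1:]:
    c=.206*np.array([*(yd*(np.cos(a0)-np.cos(a))),np.sin(a)-np.sin(a0)]);print(((c-prev)*1000).round(1).tolist(),end=" ");prev=c
E
```

```text
30.75 [0.49275754 0.29600701 0.32258547] [-0.11695741 -0.12509223 -0.58650088] 0.01346758103515001
a0 1.7171012104225258
[2.7, -15.8, 1.7] [2.7, -15.8, 0.5] [2.7, -15.8, -0.8] [2.7, -15.7, -2.0] [2.6, -15.5, -3.3] [2.6, -15.2, -4.5] [2.5, -14.8, -5.7] [2.4, -14.3, -6.8] [2.3, -13.8, -7.9] [2.2, -13.1, -9.0] [2.1, -12.4, -10.0] [2.0, -11.6, -11.0] [1.8, -10.7, -11.9] [1.7, -9.8, -12.7] [1.5, -8.8, -13.4] [1.3, -7.7, -14.0] [1.1, -6.6, -14.6] [0.9, -5.5, -15.1] [0.7, -4.3, -15.5] [0.5, -3.1, -15.8] [0.3, -1.9, -16.0] [0.1, -0.6, -16.1]
```

Emit:
servo_tool(
  plan=[
    [[1,2.7,-15.8,1.7,0,0,0],[1,2.7,-15.8,0.5,0,0,0],[1,2.7,-15.8,-0.8,0,0,0],[1,2.7,-15.7,-2.0,0,0,0],[1,2.6,-15.5,-3.3,0,0,0],[1,2.6,-15.2,-4.5,0,0,0],[1,2.5,-14.8,-5.7,0,0,0],[1,2.4,-14.3,-6.8,0,0,0]],
  ],
)

```text
t: 31.55
tool_pos: [0.5138, 0.1716, 0.3011]
orientation: [-0.264, 3.13, 0.001]
force: [-0.8, 2.5, -0.3]
opening: 0.0129
```

Emit:
servo_tool(
  plan=[
    [[1,2.3,-13.8,-7.9,0,0,0],[1,2.2,-13.1,-9.0,0,0,0],[1,2.1,-12.4,-10.0,0,0,0],[1,2.0,-11.6,-11.0,0,0,0]],
  ],
)

```text
t: 31.95
tool_pos: [0.5223, 0.1211, 0.2628]
orientation: [-0.265, 3.13, 0.001]
force: [-1.8, 2.7, 0.6]
opening: 0.0133
```

Forces are small; continue.

Emit:
servo_tool(
  plan=[
    [[1,1.8,-10.7,-11.9,0,0,0],[1,1.7,-9.8,-12.7,0,0,0],[1,1.5,-8.8,-13.4,0,0,0],[1,1.3,-7.7,-14.0,0,0,0],[1,1.1,-6.6,-14.6,0,0,0],[1,0.9,-5.5,-15.1,0,0,0],[1,0.7,-4.3,-15.5,0,0,0]],
  ],
)

```text
t: 32.65
tool_pos: [0.5312, 0.0689, 0.1652]
orientation: [-0.265, 3.13, 0.003]
force: [-2.0, 7.2, 0.8]
opening: 0.0136
```

Emit:
servo_tool(
  plan=[
    [[1,0.5,-3.1,-14,0,0,0],[1,0.3,-1.9,-10,0,0,0],[1,0,0,-6,0,0,0],[1,0,0,0,0,0,0]],
  ],
)

```text
t: 33.05
tool_pos: [0.5318, 0.0648, 0.1346]
orientation: [-0.266, 3.13, 0.004]
force: [0.4, 7.8, -2.1]
opening: 0.0135
```

Emit:
servo_tool(
  plan=[
    [[1,0.2,-1.2,-8,0,0,0],[1,0,-0.5,-6,0,0,0],[1,0,0,-4,0,0,0],[1,0,0,-2,0,0,0],[1,0,0,0,0,0,0]],
  ],
)

```text
t: 33.55
tool_pos: [0.5342, 0.0648, 0.1191]
orientation: [-0.266, 3.124, 0.008]
force: [-6.6, 15.0, 17.8]
opening: 0.0135
```

Emit:
servo_tool(
  plan=[
    [[1,0,0,-2,0,0,0],[1,0,0,-2,0,0,0],[1,0,0,0,0,0,0]],
  ],
)

```text
t: 33.85
tool_pos: [0.5351, 0.065, 0.1159]
orientation: [-0.266, 3.122, 0.008]
force: [-3.4, 15.1, 20.2]
opening: 0.0135
```

Resistance of 18–20 N at grasp height 0.124, probably the stop or a slip. I'll let go, rise, and press down on the grip from above with closed fingers; this also measures its height.

Emit:
servo_tool(
  plan=[
    [[-1,0,0,0,0,0,0],[-1,0,0,0,0,0,0],[-1,0,0,0,0,0,0],[-1,0,0,10,0,0,0],[-1,0,0,20,0,0,0],[-1,0,0,25,0,0,0],[1,0,0,0,0,0,0],[1,0,0,0,0,0,0],[1,0,0,0,0,0,0],[1,0,0,0,0,0,0],[1,0,0,0,0,0,0],[1,0,0,0,0,0,0]],
  ],
)

```text
t: 35.05
tool_pos: [0.5319, 0.0621, 0.167]
orientation: [0.265, -3.13, -0.002]
force: [-0.2, -0.7, -0.1]
opening: 0.0181
```

Emit:
servo_tool(
  plan=[
    [[1,0,0,0,0,0,0],[1,0,0,0,0,0,0],[1,0,0,0,0,0,0],[1,0,0,0,0,0,0],[1,0,0,0,0,0,0]],
  ],
)

```text
t: 35.55
tool_pos: [0.5323, 0.0621, 0.1677]
orientation: [-0.265, 3.13, 0.001]
force: [-1.0, 0.4, -0.4]
opening: 0.0008
```

```bash
python3 look.py w14; python3 - <<'E'
from h import *
import pickle
i=pickle.load(open("pics/w14.pkl","rb"));im=cv2.imread("pics/w14.png")
g=(im.max(2)<60).astype(np.uint8)
for z in(.117,.124,.142):
  for d in(-.027,.0): print(z,proj("wrist",np.array([.5306,.0655,z])+d*np.array([.986,.168,0]),i).round(0),end=" ")
k,l,st,ce=cv2.connectedComponentsWithStats(g)
for j in range(1,k):
    if st[j,4]>150 and st[j,1]<310: print(st[j],ce[j].round(0))
E
```

```text
35.6 [0.5323 0.0621 0.1677] ydir [-0.168  0.986  0.001] zdir [ 0.001  0.001 -1.   ] [ 0.02 -0.01  1.74  0.    1.4  -1.72] [0.5 0.4 0.6] 0.0005
0.117 [324. 222.] 0.117 [323. 266.] 0.124 [324. 224.] 0.124 [324. 270.] 0.142 [324. 233.] 0.142 [324. 283.]
```

Emit:
servo_tool(
  plan=[
    [[1,0,2,-10,0,0,0],[1,0,0,-10,0,0,0],[1,0,0,-6,0,0,0],[1,0,0,-3,0,0,0],[1,0,0,0,0,0,0]],
  ],
)

```text
t: 36.1
tool_pos: [0.5317, 0.0641, 0.1377]
orientation: [0.265, -3.13, -0.002]
force: [-0.3, 0.7, -0.5]
opening: 0.0007
```

Emit:
servo_tool(
  plan=[
    [[1,0,0,-2,0,0,0],[1,0,0,-2,0,0,0],[1,0,0,0,0,0,0]],
  ],
)

```text
t: 36.4
tool_pos: [0.5327, 0.0641, 0.1352]
orientation: [-0.265, 3.129, 0.001]
force: [0.0, 0.8, 2.2]
opening: 0.0003
```

Emit:
servo_tool(
  plan=[
    [[1,0,0,-1.5,0,0,0],[1,0,0,-1.5,0,0,0],[1,0,0,0,0,0,0]],
  ],
)

```text
t: 36.7
tool_pos: [0.533, 0.0642, 0.1346]
orientation: [-0.265, 3.128, 0.001]
force: [-9.1, -1.2, 19.9]
opening: 0.0006
```

Emit:
servo_tool(
  plan=[
    [[1,0,0,-1,0,0,0],[1,0,0,-1,0,0,0],[1,0,0,0,0,0,0]],
  ],
)

```text
t: 37.0
tool_pos: [0.5332, 0.0642, 0.1343]
orientation: [-0.265, 3.127, 0.001]
force: [-16.6, -0.6, 33.3]
opening: 0.0003
```

It is at the hard stop: grip top at z≈0.124, which is 0.117 plus the 7 mm radius, so the lever is shut. Retreat and check.

Emit:
servo_tool(
  plan=[
    [[1,0,0,3,0,0,0],[1,0,0,15,0,0,0],[1,0,0,30,0,0,0],[1,0,0,40,0,0,0],[1,0,0,40,0,0,0],[1,-20,0,30,0,0,0],[1,-30,0,0,0,0,0],[1,-30,0,0,0,0,0],[1,0,0,0,0,0,0]],
  ],
)

```text
t: 37.9
tool_pos: [0.4504, 0.0643, 0.2887]
orientation: [-0.265, 3.129, 0.002]
force: [0.7, -0.1, 0.8]
opening: 0.0007
```

```bash
python3 look.py w15; python3 - <<'E'
from h import *
a=eyes.read_camera("scene")[:,:,::-1];b=eyes.read_camera("top")[:,:,::-1]
A=cv2.resize(a[210:330,350:480],(390,360),interpolation=cv2.INTER_CUBIC);B=cv2.resize(b[130:300,160:350],(402,360),interpolation=cv2.INTER_CUBIC)
C=cv2.resize(a,(390,240));D=cv2.resize(b,(402,240))
cv2.imwrite("pics/fin.png",np.vstack([np.hstack([A,B]),np.hstack([C,D])]))
# bystander change against first pictures
for n,new,pts in (("scene",a,{"jar":(182,208),"brush":(222,280),"cup":(283,290),"tape":(322,234),"carton":(506,279)}),("top",b,{"jar":(510,235),"brush":(410,172),"cup":(340,158),"tape":(343,273),"carton":(134,274)})):
    o=cv2.imread(f"pics/{n}0.png").astype(float)
    for k,(x,y) in pts.items():
        p=o[y-25:y+25,x-25:x+25].mean(2);q=new[y-25:y+25,x-25:x+25].mean(2).astype(float)
        print(n,k,np.round(cv2.phaseCorrelate(p,q,cv2.createHanningWindow((50,50),cv2.CV_64F))[0],2),round(abs(p-q).mean(),1))
E
```

```text
37.95 [0.4517 0.0642 0.2886] ydir [-0.168  0.986  0.001] zdir [ 0.003  0.001 -1.   ] [ 0.03 -0.29  1.78  0.    1.65 -1.71] [ 0.   0.4 -0.1] 0.0005
scene jar [ 0.   -0.08] 0.5
scene brush [0.07 0.04] 0.5
scene cup [-0.03 -0.02] 0.4
scene tape [-0.15 -0.25] 7.6
scene carton [ 0.36 -0.01] 4.0
top jar [0. 0.] 1.9
top brush [ 0.08 -0.02] 1.9
top cup [-0.02  0.03] 2.0
top tape [0.08 0.21] 11.0
top carton [-0.07 -0.26] 7.5
```

View pics/fin.png

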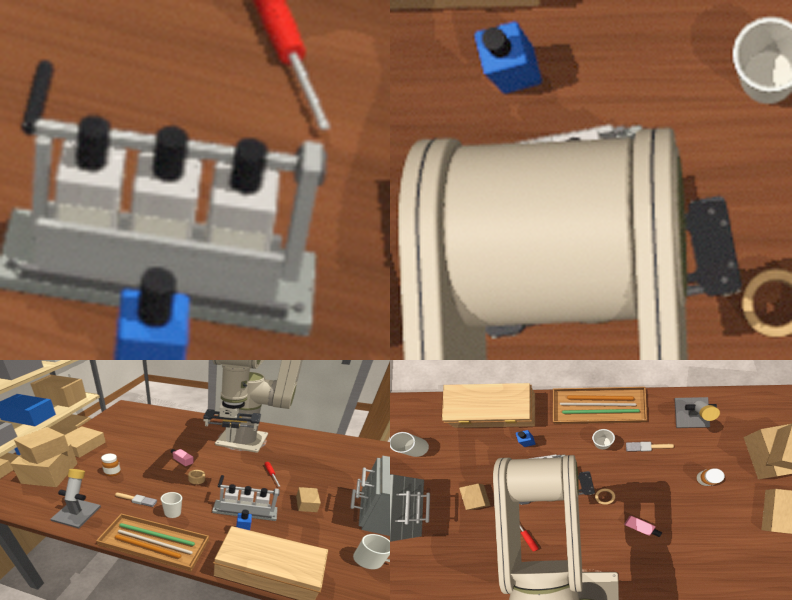

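The three tins are in the rack, evenly spaced and square. The lever lies level on the rest post in front of the necks, the bystanders are unmoved, and the arm is clear. Handing in.

```bash
python3 -c "
from plant import job
print(job.close_job())"
```

```text
the job is handed in; nothing more can be done
None
```

I carried out every step in the order asked and handed the job in at about 38 s of the 72 s allowed. I swung the lever up to about 1.7 rad and stood the white tin upright on the bare bench. I let go of it, took it again by the neck from above, and set it in the middle place. Then I swung the lever down over all three tins.

**Last checks**
- **Tins:** the last wrist view after letting go showed three upright tins in line, with equal gaps of about 13 px on each side of the middle one. My automatic squareness fit failed because the tins merged with the rack in the mask, so I judged squareness by eye.
- **Lever:** pressing the grip from above met a hard stop. Its top stood at z ≈ 0.124 m, which matches fully shut (0.117 m plus the 7 mm radius). The last scene view agrees.
- **Bystanders:** the cup, tape, jar, brush and carton shifted by less than 0.4 px against the first pictures. The tape and carton patches changed more in brightness, which I put down to shadow.
- **Forces:** the highest force reading I saw was about 37 N, from that last push on the grip with the fingertips. That is well under the 120 N wrist limit.

**Disagreements**
- Two-view heights came out about 5 mm high for the necks of the rack tins (0.150 against 0.145 m) and about 7 mm high for the stood-up tin. For the placing I used the stated heights, and the measured contact heights agreed with them.
- The two rack tins' necks measured 112 mm apart from above, against 116 mm nominal. I centred the middle tin between them.

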